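# Sort loose sewing things into a box under a sliding tray

## Task

Put the three loose sewing things away in the wooden box: slide its tray aside along its rails as far as it goes, stand the red thread spool upright in the well that this uncovers, lay the seam ripper lengthwise in the empty half of the tray and put the green bobbin in the half with the other bobbins. Then slide the loaded tray back fully home over the spools. Leave the pin case, the glue stick and the rotary cutter where they are.

Things in the scene. Friction and masses are not known exactly. Their poses are not given: they have to be found in the camera images.
- sewing_box: Open wooden sewing box, fixed, 186 mm (its x) by 300 mm (its y) by 92 mm high, walls 4 mm. Origin: centre of its underside; z up. A low wall at y = 0 parts two wells, floors 8 mm up: the spool well on the +y side, and one with a tape measure and a roll of tape on the -y side. A tray slides on rails above them (underside 66 mm up) and covers one well at a time.
- tray (a joint): Slide of the pale tray, m: 0 = home, over the spool well; up to 0.146 towards the box's -y, spool well uncovered; stops at both ends. Starts at 0 to 0.03, stays put, cannot be lifted, needs about 2 N. 176 (x) by 144 (y) by 26 mm, rim level with the box's, floor 4, walls 3 mm; a 10 mm divider along y parts it into two compartments 80 (x) by 138 (y) by 22 mm deep.
- tray_grip (a point): Middle of the top edge of the tray's finger bar (moves with the tray). The bar stands on the divider: 10 mm thick along the box's x, 60 mm long along its y, and rises 22 mm above the rim. Axes as the box.
- spool_well (a point): Centre of the floor of the spool well, 178 mm (x) by 144 mm (y). Axes as the box. Rails 6 mm wide run along its two y-long sides, 60 to 66 mm above the desk. A black and a white spool, fixed, 28 mm thick, already stand in its far corner at about (66, 50) and (66, 16) mm from here along the box's x and y.
- tool_side (a point): Centre of the floor of the tray's empty compartment, for tools, on the box's -x side of the divider (moves with the tray). Axes as the box; the compartment is long along y.
- bobbin_side (a point): Centre of the floor of the tray's bobbin compartment, on the box's +x side (moves with the tray). Axes as the box. A gold and a black bobbin, fixed, lie at its +y end, at about (26, 55) and (2, 55) mm from here.
- red_spool: Spool of red thread standing on the desk, 28 mm diameter, 52 mm high. Origin: centre of its underside; z along its axis, up.
- seam_ripper: Seam ripper with a crimson handle and a thin steel fork, lying on the desk: 107 mm long along its y, 11 mm wide along its x, 14 mm high. Origin: middle of its underside.
- green_bobbin: Steel sewing-machine bobbin with green thread lying flat, 20 mm diameter, 11 mm high. Origin: centre of its underside; z along its axis.
- pin_case: Bystander: round pin case, pale blue lid, 56 mm diameter, 16 mm high. Origin: centre of its underside.
- glue_stick: Bystander: standing glue stick, 28 mm diameter, 86 mm high. Origin: centre of its underside; z up.
- rotary_cutter: Bystander: yellow rotary cutter lying flat, 166 mm long along its y, 45 mm wide, 26 mm high. Origin: middle of its underside. It lies in front of the grey steel card cabinet (215 mm high) at the back left, which a wide swing of the arm can hit.
Mind the look-alikes: they are no part of the job. Leave any blue or turquoise look-alike of the red_spool alone.

How it is judged:
By the outcome, as a careful person would: the job done as asked, in the order asked, and still so for the second after the job is handed in, with the robot touching nothing.
It also fails if it takes over 72 s, if anything falls off the work surface, if the arm or the gripper's body presses on something with over 40 N, if the wrist force passes 120 N, or if a joint passes its speed limit or range.

## Robot

A 6-joint arm with a two-finger parallel gripper is mounted at the origin on a cart in front of the work surface, level with it; the furniture and walls round the work are solid. World frame = base frame: x ahead of the robot, y to its left, z up, the work surface at z = 0. Lengths are in m, angles in degrees, forces in N, time in s.
With the tool pointing down it reaches from about 0.325 to 0.775 m from the base axis. Payload 5.5 kg.
Tool frame: the origin (TCP) lies at the centre of the arm's flange, where the gripper is bolted on; the fingertips stand 182 mm ahead of it and the grasp point (between the pads) lies 163 mm ahead of it; z points along the fingers, y is the line along which they close (so a half turn about z gives the same grasp; the last joint's range is limited). The gripper opens to 88 mm and grips with 3 to 60 N. Pads are 20 mm wide; open, the fingers measure 115 mm over their backs; the gripper's body (75 mm by 178 mm) begins 61 mm behind the grasp point.
Start: joints at [-75.9, 5.22, 70.514, -0, 104.267, -3.249], TCP at [0.179, -0.573, 0.405] pointing down, gripper open.
Joint ranges: [-164.24, 164.24], [-49.07, 125.15], [9.68, 141.18], [-86.29, 266.29], [3.28, 154.24], [-151.56, 151.56]. Speed limits (degrees/s): [147.25, 147.25, 172.46, 180, 180, 180].

## Interface

Orientations are given as [roll, pitch, yaw] about the fixed x, y, z axes, in that order (R = Rz(yaw) Ry(pitch) Rx(roll)).
In Python, from station import r gives the robot as it stands. The module is installed in compiled form; this text tells all that it offers. Calls block until the motion is done:
- r.reach(position, orientation): joint-space move of the TCP to a pose.
- r.servo_line(position, rotation=None, speed=0.15): straight line of the TCP; rotation=None keeps the orientation; speed is the mean speed in m/s.
- r.move_joints(angles): joint-space move.
- r.let_go() and r.grab(squeeze=None): open the fingers fully, or close them until they stop; squeeze is the grip in N (None keeps the last).
- r.wait(seconds).
- r.inverse_kinematics(position, orientation): joint angles nearest the present ones, or None.
- r.sense(): the state.
- r.snapshot(name): name is "scene" or "top"; returns a dict with "frame" (384x512x3 uint8, red, green, blue), "fx", "fy", "cx", "cy" (pixels), "R" (3x3) and "t" (3): a world point X has camera coordinates R X + t. Camera axes: x right, y down, z forward; pixel columns grow to the right and rows downward; lengths in m; the calibration is good to about 2 mm. A picture is of the moment at which its call begins. There is no depth.
A pose or a line that the arm cannot do raises r.IKError and nothing moves.
- r.hand_in(): hands the job in; it is judged then, once.
The state is a dict: "clock": time; "joints": joint angles; "joint_vel": joint speeds; "joint_torque": joint torques, N m; "tcp_pos": TCP position; "orientation": TCP orientation; "contact_force": force on the tool from outside, world axes, zero at the start; "torque": the same for the moment, N m; "opening": finger opening in m; "gripper_force": force on a finger pad.
Only numpy, scipy, OpenCV 4.12 (cv2) and the standard library are available. Lean on these libraries where they do the work, as an engineer would, in place of code of your own. Each camera call takes 0.05 s, during which the arm holds its last target. There are 200 camera calls.

## Working session

There is one attempt and no reset: what is moved stays moved. The work goes in short steps, each a Python script; the robot and the scene stay as the last script left them, time stands still between calls to the robot, and variables do not carry over. Pictures are saved under pics/ and viewed, at most 10 in all, crops included, and the job is handed in when it is done.

```bash
mkdir -p pics; python3 - <<'E'
from station import r
import cv2,pickle
for n in("scene","top"):
    s=r.snapshot(n); pickle.dump(s,open(n+"0.pkl","wb"))
    cv2.imwrite(f"pics/{n}0.png",cv2.resize(s["frame"][:,:,::-1],(800,600),interpolation=cv2.INTER_CUBIC))
    print(n,s["fx"],s["fy"],s["cx"],s["cy"],s["R"],s["t"])
print(r.sense())
E
```

```text
scene 401.6369333474641 401.6369333474641 249.17446160867019 196.3470480821238 [[-0.52655657 -0.85001184  0.01476691]
 [-0.53730922  0.31928552 -0.7806123 ]
 [ 0.65881483 -0.41897093 -0.62484108]] [0.28837955 0.37928312 0.78034177]
top 405.2509444309408 405.2509444309408 258.1682728163505 193.60781393941375 [[ 0.01243323 -0.9998145   0.01470968]
 [-0.99608266 -0.01367215 -0.08736366]
 [ 0.08754856 -0.01356584 -0.99606788]] [-0.01213841  0.54211755  1.31585552]
{'clock': 0.1, 'joints': array([-7.59003824e+01,  5.26096263e+00,  7.05745125e+01, -2.10235922e-03,
        1.04265769e+02, -3.24641843e+00]), 'joint_vel': array([-0.08913671, -0.06084612, -0.13047262,  0.10126371, -0.03700582,
       -0.05365989]), 'joint_torque': array([ 3.73236806e-03, -4.47855413e+01, -4.07571101e+01,  7.00019184e-02,
        2.84007780e-02, -1.09442444e-04]), 'tcp_pos': array([ 0.17891602, -0.57277089,  0.40360161]), 'orientation': array([-1.79898803e+02, -3.69831981e-03,  1.73455165e+01]), 'contact_force': array([-0.32592581, -0.21541686, -0.6508897 ]), 'torque': array([-0.03995583,  0.00843785,  0.01615227]), 'gripper_force': 0.0, 'opening': 0.08808244675538}
```

View pics/top0.png

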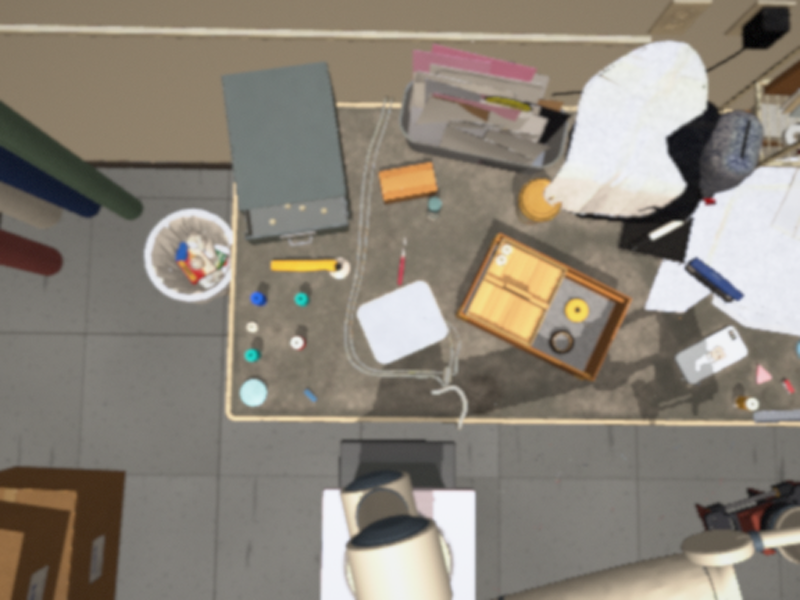

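View pics/scene0.png

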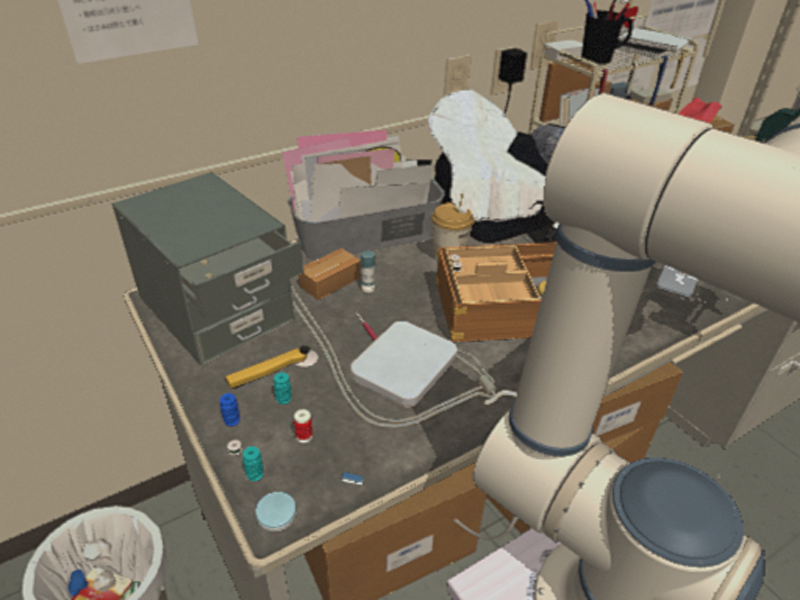

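The top view (800 px scale) shows three possible look-alikes of the red spool: turquoise at (301,298) and (252,354), and blue at (258,298). The red-bodied one with a white cap is at (297,342) in top and (303,426) in scene. The bobbin is the small ring at (252,327) in top and (235,447) in scene. The ripper is at (402,262). The box centre is near (545,307), with its tray at the upper left. I'll confirm these in an enlarged crop and measure.

```bash
cat > h.py <<'E'
import numpy as np,cv2,pickle
def ray(s,uv,z):
    R=np.array(s["R"]);t=np.array(s["t"]);c=-R.T@t
    uv=np.atleast_2d(np.array(uv,float))
    d=np.c_[(uv[:,0]-s["cx"])/s["fx"],(uv[:,1]-s["cy"])/s["fy"],np.ones(len(uv))]@R
    return c+d*((z-c[2])/d[:,2])[:,None]
def proj(s,X):
    p=np.atleast_2d(X)@np.array(s["R"]).T+np.array(s["t"])
    return np.c_[p[:,0]/p[:,2]*s["fx"]+s["cx"],p[:,1]/p[:,2]*s["fy"]+s["cy"]]
def tri(sa,ua,sb,ub):
    a0,a1=ray(sa,ua,0)[0],ray(sa,ua,.1)[0];b0,b1=ray(sb,ub,0)[0],ray(sb,ub,.1)[0]
    A=np.c_[a1-a0,-(b1-b0)];k=np.linalg.lstsq(A,b0-a0,rcond=None)[0]
    p=a0+k[0]*(a1-a0);q=b0+k[1]*(b1-b0);return (p+q)/2,np.linalg.norm(p-q)
def hsv(s):return cv2.cvtColor(s["frame"],cv2.COLOR_RGB2HSV).astype(int)
def blobs(m,amin=6):
    n,l,st,c=cv2.connectedComponentsWithStats(m.astype(np.uint8),connectivity=8)
    return [(st[i].tolist(),c[i].round(2).tolist(),np.argwhere(l==i)[:,::-1]) for i in range(1,n) if st[i][4]>=amin]
E
python3 - <<'E'
from h import *
T=pickle.load(open("top0.pkl","rb"));S=pickle.load(open("scene0.pkl","rb"))
a=cv2.resize(T["frame"][180:262,150:210],None,fx=5,fy=5,interpolation=2)
b=cv2.resize(S["frame"][230:312,135:215],None,fx=5,fy=5,interpolation=2)
cv2.imwrite("pics/crop1.png",np.hstack([a,b])[:,:,::-1])
c=cv2.resize(T["frame"][145:248,250:410],None,fx=5,fy=5,interpolation=2)
cv2.imwrite("pics/box1.png",c[:,:,::-1])
for n,s in(("top",T),("scene",S)):
    H=hsv(s);red=((H[...,0]<8)|(H[...,0]>168))&(H[...,1]>130)&(H[...,2]>70)
    for st,c,p in blobs(red):
        print(n,"red",st,c,ray(s,c,.01)[0].round(3))
    g=(H[...,0]>40)&(H[...,0]<80)&(H[...,1]>60)
    for st,c,p in blobs(g,2): print(n,"green",st,c,ray(s,c,.005)[0].round(3))
E
```

```text
top red [451, 127, 6, 3, 13] [453.38, 128.08] [ 0.777 -0.669  0.01 ]
top red [0, 158, 37, 17, 267] [15.29, 167.04] [0.621 0.805 0.01 ]
top red [119, 167, 12, 15, 46] [125.07, 174.52] [0.601 0.44  0.01 ]
top red [255, 166, 3, 15, 24] [256.25, 173.92] [0.61  0.002 0.01 ]
top red [503, 244, 4, 6, 8] [504.75, 246.62] [ 0.377 -0.829  0.01 ]
top red [480, 327, 8, 12, 69] [483.46, 332.26] [ 0.099 -0.747  0.01 ]
top red [473, 328, 6, 3, 8] [475.38, 328.75] [ 0.11  -0.721  0.01 ]
top red [490, 352, 5, 2, 10] [492.0, 352.5] [ 0.035 -0.773  0.01 ]
top green [483, 26, 2, 3, 3] [483.33, 27.0] [ 1.141 -0.788  0.005]
top green [140, 166, 3, 6, 8] [141.25, 168.25] [0.624 0.388 0.005]
scene red [398, 2, 10, 9, 53] [402.92, 6.64] [ 2.026 -2.299  0.01 ]
scene red [394, 8, 4, 5, 7] [395.0, 9.86] [ 1.988 -2.171  0.01 ]
scene red [399, 14, 3, 4, 8] [400.38, 15.25] [ 1.865 -2.09   0.01 ]
scene red [384, 45, 4, 14, 20] [385.8, 52.45] [ 1.362 -1.41   0.01 ]
scene red [435, 63, 26, 16, 232] [448.5, 70.25] [ 1.011 -1.493  0.01 ]
scene red [233, 207, 8, 10, 28] [236.68, 212.0] [0.609 0.005 0.01 ]
scene red [188
[... 316 characters left out ...]
6 -1.667  0.005]
scene green [493, 75, 3, 4, 6] [494.0, 76.33] [ 0.85  -1.639  0.005]
scene green [508, 74, 2, 1, 2] [508.5, 74.0] [ 0.831 -1.734  0.005]
scene green [495, 78, 4, 2, 4] [496.5, 78.75] [ 0.825 -1.621  0.005]
scene green [489, 80, 5, 5, 10] [490.8, 81.9] [ 0.816 -1.559  0.005]
scene green [495, 81, 1, 2, 2] [495.0, 81.5] [ 0.808 -1.582  0.005]
scene green [491, 85, 3, 3, 4] [491.75, 86.0] [ 0.784 -1.517  0.005]
scene green [484, 86, 2, 3, 3] [484.67, 87.0] [ 0.794 -1.476  0.005]
scene green [488, 86, 2, 2, 3] [488.67, 86.33] [ 0.789 -1.5    0.005]
scene green [83, 372, 4, 8, 11] [84.55, 375.64] [0.343 0.508 0.005]
scene green [79, 381, 1, 2, 2] [79.0, 381.5] [0.337 0.52  0.005]
```

View pics/crop1.png

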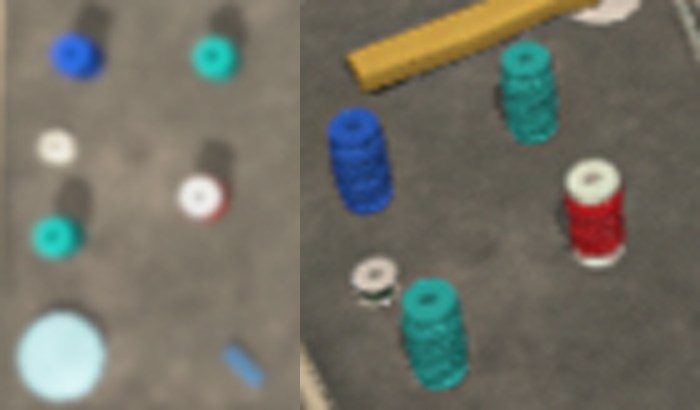

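View pics/box1.png

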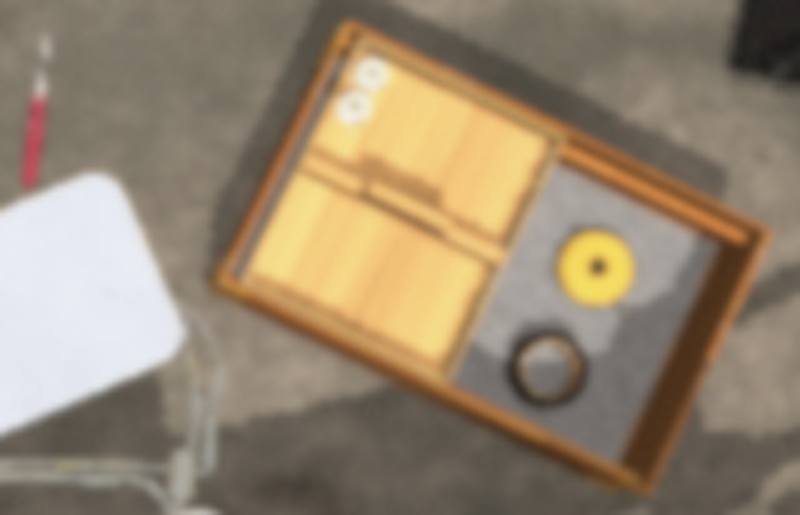

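The crops confirm the targets. The red-bodied spool sits at crop (200,197) left and (595,210) right; the others are blue or turquoise. The bobbin, with a green waist, is at (57,147) and (375,278). The ripper handle runs (38,97)–(28,187) in the box crop, with its fork tip at (45,38). The box rim corners are near (348,20), (772,232), (650,493) and (215,288). Next I measure.

```bash
python3 - <<'E'
from h import *
T=pickle.load(open("top0.pkl","rb"));S=pickle.load(open("scene0.pkl","rb"))
# box
cor=np.array([[348,20],[772,232],[650,493],[215,288]])/5+[250,145]-.4
P=ray(T,cor,.092)[:,:2]
print("corners",P.round(4).tolist(),[round(np.linalg.norm(P[i]-P[i-3]),4) for i in range(4)])
M=np.array([[93,150],[93,-150],[-93,-150],[-93,150]])/1000
A=np.array([[1,0,m[0],-m[1]] for m in M]+[[0,1,m[1],m[0]] for m in M]);b=np.r_[P[:,0],P[:,1]]
k=np.linalg.lstsq(A,b,rcond=None)[0];print("box",k,np.degrees(np.arctan2(k[3],k[2])),np.hypot(k[2],k[3]),(A@k-b).round(4))
th=np.arctan2(k[3],k[2]);Rb=np.array([[np.cos(th),-np.sin(th)],[np.sin(th),np.cos(th)]])
for n,uv,z in(("tray -y edge",[[561,135],[440,378]],.092),("bar",[[372,160],[362,190],[440,235],[445,205]],.114),("divider",[[305,165],[500,258]],.092)):
    print(n,((ray(T,np.array(uv)/5+[249.6,144.6],z)[:,:2]-k[:2])@Rb).round(4).tolist())
# white caps
def bright(s,box,lo,z,name):
    x0,y0,x1,y1=box;H=hsv(s);m=np.zeros(H.shape[:2],bool);m[y0:y1,x0:x1]=((H[...,2]>lo)&(H[...,1]<70))[y0:y1,x0:x1]
    for st,c,p in blobs(m):print(name,st,c,ray(s,c,z)[0].round(4))
bright(T,(155,202,168,217),150,.011,"bobbin T");bright(T,(183,211,198,227),150,.052,"spool T")
bright(S,(140,275,160,295),150,.011,"bobbin S");bright(S,(183,258,205,274),150,.052,"spool S")
# ripper
H=hsv(T);c=T["frame"].astype(int)
m=(c[...,0]-c[...,1]>40)&((H[...,0]<10)|(H[...,0]>165));m[:,:250]=0;m[:,262:]=0;m[:150]=0;m[190:]=0
for st,cc,p in blobs(m):
    q=ray(T,p,.012);l=cv2.fitLine(q[:,:2].astype(np.float32),2,0,.01,.01).ravel();print("handle",st,cc,q.min(0).round(4),q.max(0).round(4),l)
print("fork,handle-end",ray(T,np.array([[45,38],[38,95],[28,187]])/5+[249.6,144.6],.01).round(4))
print("fork S",ray(S,np.array([[358,315]])*.64,.005).round(4))
for n,uv,z in(("turqA",[301,298],.052),("turqB",[252,354],.052),("blue",[258,298],.052),("glue",[435,203],.086),("whiteplate",[388,282],.03)):print(n,ray(T,np.array(uv)*.64,z).round(3))
E
```

```text
corners [[0.6823, -0.1961], [0.5508, -0.4642], [0.3863, -0.3846], [0.5107, -0.1124]] [np.float64(0.2986), np.float64(0.1828), np.float64(0.2993), np.float64(0.191)]
box [ 0.53252095 -0.28931733  0.9013571  -0.43001077] -25.50442674564334 0.998676064627761 [-0.0015  0.001  -0.0021  0.0025  0.002  -0.0003  0.0001 -0.0017]
tray -y edge [[0.0885, -0.0041], [-0.0843, -0.0007]]
bar [[0.0166, 0.0988], [-0.0031, 0.0963], [-0.0069, 0.0409], [0.0113, 0.0461]]
divider [[-0.0007, 0.1331], [0.0006, -0.0025]]
bobbin T [157, 206, 9, 8, 61] [160.92, 209.34] [0.4866 0.3165 0.011 ]
spool T [183, 215, 12, 10, 79] [188.77, 219.01] [0.4548 0.2171 0.052 ]
bobbin S [146, 282, 8, 6, 39] [149.51, 284.51] [0.4867 0.3184 0.011 ]
spool S [188, 262, 11, 9, 72] [193.06, 265.82] [0.452  0.2171 0.052 ]
handle [254, 164, 5, 19, 67] [256.27, 173.34] [ 0.5821 -0.0039  0.012 ] [0.643  0.0094 0.012 ] [ 0.99496067 -0.10026592  0.61133265  0.00199984]
fork,handle-end [[ 0.6835 -0.0049  0.01  ]
 [ 0.6447 -0.0007  0.01  ]
 [ 0.5823  0.0052  0.01  ]]
fork S [[ 0.6675 -0.0026  0.005 ]]
turqA [[0.546 0.207 0.052]]
turqB [[0.43  0.304 0.052]]
blue [[0.545 0.296 0.052]]
glue [[ 0.742 -0.066  0.086]]
whiteplate [[0.585 0.028 0.03 ]]
```

```bash
cat >> h.py <<'E'
from station import r
BOX=np.array([.5325,-.2893]);TH=-25.5
c_,s_=np.cos(np.radians(TH)),np.sin(np.radians(TH));RB=np.array([[c_,-s_],[s_,c_]])
def bw(x,y):return BOX+RB@np.array([x,y])/1000   # box mm -> world
def tobox(p):return RB.T@(np.array(p[:2])-BOX)*1000
def ori(a):  # closing line at world angle a (deg)
    return a
def above(xy,z,a):
    "joint move, grasp point at (xy,z), fingers closing along world angle a"
    best=None;j0=np.array(r.sense()["joints"])
    for yaw in((a+90)%360,(a-90)%360):
        yaw=(yaw+180)%360-180
        q=r.inverse_kinematics([xy[0],xy[1],z+.163],[180,0,yaw])
        if q is not None:
            q=np.array(q);d=np.abs(q-j0).max()
            if best is None or d<best[0]:best=(d,yaw,q)
    r.reach([xy[0],xy[1],z+.163],[180,0,best[1]]);return best[1]
def line(xy,z,v=.15):r.servo_line([xy[0],xy[1],z+.163],speed=v)
def st(t=""):
    s=r.sense();print(t,"t%.1f"%s["clock"],"grasp",(np.array(s["tcp_pos"])-[0,0,.163]).round(4),"box",tobox(s["tcp_pos"]).round(1),"F",np.array(s["contact_force"]).round(1),"open %.4f g %.1f"%(s["opening"],s["gripper_force"]),"j6 %.0f"%s["joints"][5]);return s
E
sed -i '/^def ori/,+1d' h.py
python3 - <<'E'
from h import *
p=bw(1,70)
print(above(p,.20,TH));st("above")
line(p,.107,.2);st("down")
r.grab(25);st("grip")
y=70
F0=np.array(r.sense()["contact_force"])
line(bw(1,-60),.107,.12);st("slid")
for y in range(-63,-90,-2):
    line(bw(1,y),.107,.1);s=r.sense();f=RB.T@(np.array(s["contact_force"])-F0)[:2]
    print(y,f.round(1),tobox(s["tcp_pos"])[1].round(1))
    if f[1]>14:break
st("end")
T=r.snapshot("top");pickle.dump(T,open("top1.pkl","wb"))
cv2.imwrite("pics/box2.png",cv2.resize(T["frame"][145:248,250:410],None,fx=5,fy=5,interpolation=2)[:,:,::-1])
E
```

```text
64.5
above t2.0 grasp [ 0.5632 -0.2275  0.2002] box [ 1.1 69. ] F [-0.4 -0.7  0.6] open 0.0875 g 0.0 j6 0
down t2.6 grasp [ 0.5635 -0.227   0.108 ] box [ 1.2 69.6] F [0.1 0.1 1.1] open 0.0879 g 0.0 j6 0
grip t3.8 grasp [ 0.564  -0.2268  0.107 ] box [ 1.5 70. ] F [ 5.7 -1.7 -2. ] open 0.0101 g 25.0 j6 0
slid t5.0 grasp [ 0.5076 -0.3437  0.107 ] box [  1.  -59.8] F [ 0.8 -1.5 -0.6] open 0.0101 g 25.0 j6 -12
-63 [-4.7  0.1] -62.6
-65 [-6.3  0.4] -64.9
-67 [-5.3 -0.7] -67.2
-69 [-5.8  3.6] -68.6
-71 [-7.2  9.4] -69.2
-73 [-6.7 14.8] -70.1
end t6.5 grasp [ 0.5032 -0.353   0.107 ] box [  1.  -70.1] F [ 6.  14.6  1.9] open 0.0096 g 25.0 j6 -13
```

```bash
python3 - <<'E'
from h import *
r.let_go();s=st("released");p=np.array(s["tcp_pos"][:2])
line(p,.22,.3)
q=np.array([.4535,.2171])
above(q,.14,64.5);st("above spool")
line(q,.038,.2);r.grab(20);s=st("grip")
line(q,.23,.3)
T=r.snapshot("top");pickle.dump(T,open("top2.pkl","wb"))
d=cv2.resize(T["frame"][145:248,250:410],None,fx=4,fy=4,interpolation=2)[:,:,::-1]
cv2.imwrite("pics/box2.png",d);st("lifted")
E
```

```text
released t7.8 grasp [ 0.502  -0.3556  0.107 ] box [  1. -73.] F [ 0.2  0.4 -0.6] open 0.0877 g 0.0 j6 -13
above spool t10.4 grasp [0.454  0.2165 0.1401] box [-288.6  422.7] F [-0.3 -0.3  0.6] open 0.0877 g 0.0 j6 -43
grip t12.1 grasp [0.4535 0.2171 0.0379] box [-289.3  423. ] F [-0.5  0.2 -0.9] open 0.0242 g 20.0 j6 -43
lifted t12.9 grasp [0.4534 0.2171 0.2272] box [-289.4  423. ] F [ 0.4 -0.4 -2. ] open 0.0242 g 20.0 j6 -43
```

View pics/box2.png

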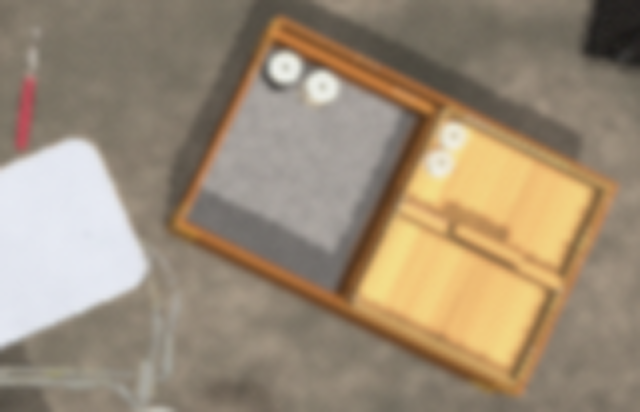

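The tray is fully aside, its edge flush with the right wall. The well is open, with the black spool at (285,67) and the white one at (322,87) in its far corner. The red spool is in the gripper (opening 24 mm), so I place it, then pick the ripper.

```bash
python3 - <<'E'
from h import *
T=pickle.load(open("top2.pkl","rb"))
f=lambda u,z:tobox(ray(T,(np.array(u)+.5)/4-.5+[250,145],z)[0]).round(1)
print("black(66,124)",f([285,67],.06),"white(66,90)",f([322,87],.06),"gold(71,-18)",f([454,135],.081),"blk bob(47,-18)",f([440,162],.081),"bar(0,-73)",f([485,245],.114))
p=bw(-25,74)
above(p,.20,64.5);st("above well")
line(p,.0475,.2);st("down");r.let_go();st("rel")
line(p,.20,.3)
q=np.array([.620,.0012])
above(q,.12,90-5.7);st("above ripper")
T=r.snapshot("top");S=r.snapshot("scene");pickle.dump((T,S),open("p3.pkl","wb"))
a=cv2.resize(T["frame"][145:248,250:340],None,fx=4,fy=4,interpolation=2);b=cv2.resize(S["frame"][150:253,220:320],None,fx=4,fy=4,interpolation=2)
cv2.imwrite("pics/p3.png",np.hstack([a,b])[:,:,::-1])
E
```

```text
black(66,124) [ 67.7 123.7] white(66,90) [66.3 89.7] gold(71,-18) [ 73.4 -19.1] blk bob(47,-18) [ 48.8 -18.2] bar(0,-73) [ -1.3 -70.3]
above well t14.5 grasp [ 0.542  -0.2108  0.2001] box [-25.2  75. ] F [-0.1  0.5  0.1] open 0.0242 g 20.0 j6 -89
down t15.4 grasp [ 0.542  -0.2114  0.048 ] box [-24.9  74.4] F [ 0.3 -0.4 -0.3] open 0.0239 g 20.0 j6 -89
rel t16.5 grasp [ 0.5418 -0.2118  0.0475] box [-25.  74.] F [ 0.1  0.5 -0.1] open 0.0878 g 0.0 j6 -89
above ripper t18.1 grasp [6.199e-01 3.000e-04 1.198e-01] box [-45.8 299. ] F [-0.5 -0.2 -0.7] open 0.0879 g 0.0 j6 -87
```

View pics/p3.png

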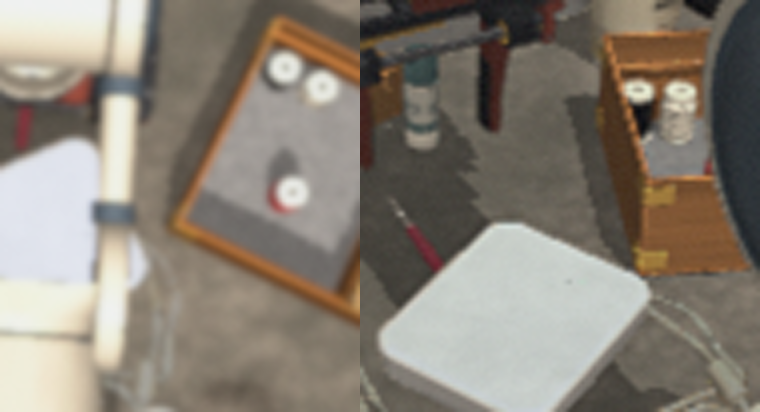

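The red spool stands upright in the well, at (292,192) with its top seen squarely. The ripper is unmoved. I grasp it now and carry it over.

```bash
python3 - <<'E'
from h import *
q=np.array([.620,.0012])
line(q,.0235,.15);st("down")
y0=r.sense()["orientation"][2];r.grab(20);st("grip")
line(q,.20,.3);st("lift")
def fork(a): # fork direction in box frame y-sign
    return np.sign(np.cos(np.radians(-5.7+a-y0-64.5)))
# pick yaw first via IK to know the fork side
best=min(((np.abs(np.array(k)-r.sense()["joints"]).max(),yw) for yw in(64.5,-115.5) if (k:=r.inverse_kinematics([*bw(-69,-73),.363],[180,0,yw])) is not None))
sg=fork(best[1]);print("yaw",best,"fork sign",sg)
p=bw(-69,-73-12*sg)
r.reach([*p,.363],[180,0,best[1]]);st("above tray")
T=r.snapshot("top");pickle.dump(T,open("t4.pkl","wb"))
line(p,.1125,.15);st("down");r.wait(.2)
r.let_go();st("rel");line(p,.22,.3)
q=np.array([.4866,.3172]);above(q,.14,60);st("above bob")
T=r.snapshot("top");S=r.snapshot("scene");pickle.dump((T,S),open("p4.pkl","wb"))
a=cv2.resize(T["frame"][145:248,290:410],None,fx=5,fy=5,interpolation=2)
cv2.imwrite("pics/p4.png",a[:,:,::-1])
E
```

```text
down t19.0 grasp [0.6204 0.001  0.0247] box [-45.6 299.8] F [ 0.3 -0.1  0.6] open 0.0882 g 0.0 j6 -87
grip t20.2 grasp [0.62   0.0012 0.0235] box [-46.1 299.9] F [ 0.4  0.4 -0.3] open 0.0098 g 20.0 j6 -87
lift t20.9 grasp [0.6199 0.0012 0.198 ] box [-46.2 299.8] F [-0.1  0.9 -0.5] open 0.0098 g 20.0 j6 -87
yaw (np.float64(72.69752926333894), 64.5) fork sign -1.0
above tray t22.3 grasp [ 0.4443 -0.3142  0.199 ] box [-68.8 -60.4] F [0.2 0.2 0.5] open 0.0091 g 20.0 j6 -13
down t23.1 grasp [ 0.4443 -0.3146  0.1135] box [-68.7 -60.8] F [ 0.3 -0.9 -0.6] open 0.0094 g 20.0 j6 -13
rel t24.6 grasp [ 0.444  -0.3146  0.1125] box [-69. -61.] F [ 0.3 -0.5 -0.5] open 0.0878 g 0.0 j6 -13
above bob t27.3 grasp [0.4871 0.3164 0.1402] box [-301.8  527.2] F [-0.2 -0.9  1.1] open 0.0878 g 0.0 j6 -30
```

View pics/p4.png

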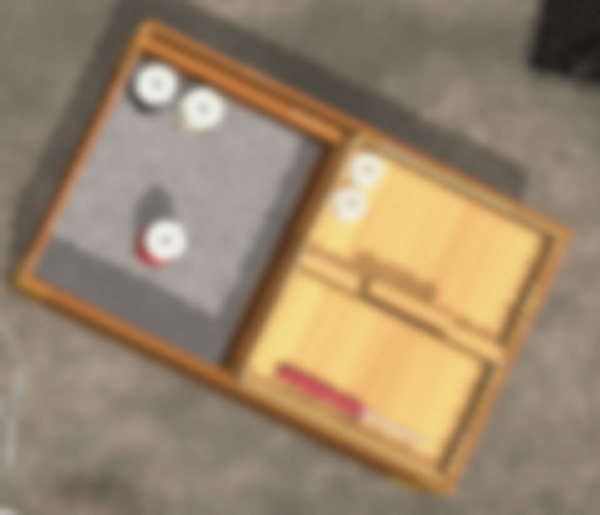

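The ripper lies lengthwise in the tool compartment, handle at (320,388) and fork to (425,440), clear of all walls. Next is the bobbin.

```bash
python3 - <<'E'
from h import *
q=np.array([.4866,.3172])
line(q,.0205,.15);st("down");r.grab(15);s=st("grip")
line(q,.22,.3);s=st("lift")
assert s["opening"]>.012
p=bw(23,-81)
above(p,.20,64.5);st("above tray")
line(p,.13,.2);line(p,.0918,.08);st("down")
r.wait(.2);r.let_go();st("rel");line(p,.22,.25)
g=bw(1,-73);above(g,.22,TH);st("above bar")
r.move_joints(np.array(r.sense()["joints"])+[-25,0,0,0,0,0])
T=r.snapshot("top");pickle.dump(T,open("p5.pkl","wb"))
a=cv2.resize(T["frame"][145:248,290:410],None,fx=5,fy=5,interpolation=2)
cv2.imwrite("pics/p5.png",a[:,:,::-1])
E
```

```text
down t28.4 grasp [0.4867 0.3172 0.0205] box [-302.4  527.7] F [-0.4  0.3  0.3] open 0.0877 g 0.0 j6 -30
grip t29.4 grasp [0.4866 0.3172 0.0205] box [-302.5  527.7] F [-0.2  0.6  0. ] open 0.0195 g 15.0 j6 -30
lift t30.3 grasp [0.4866 0.3172 0.2179] box [-302.6  527.6] F [-0.4 -0.5 -0.3] open 0.0196 g 15.0 j6 -30
above tray t32.7 grasp [ 0.5189 -0.3715  0.2001] box [ 23.1 -80. ] F [ 0.1  0.2 -1.6] open 0.0194 g 15.0 j6 -103
down t33.8 grasp [ 0.5183 -0.3723  0.0911] box [ 22.9 -81. ] F [-0.1  0.4 -0.8] open 0.0193 g 15.0 j6 -103
rel t35.2 grasp [ 0.5184 -0.3723  0.0918] box [ 23. -81.] F [ 0.2 -0.2  0.5] open 0.0880 g 0.0 j6 -103
above bar t37.2 grasp [ 0.502  -0.3556  0.2189] box [  1. -73.] F [0.4 0.1 0.7] open 0.0879 g 0.0 j6 -13
```

View pics/p5.png

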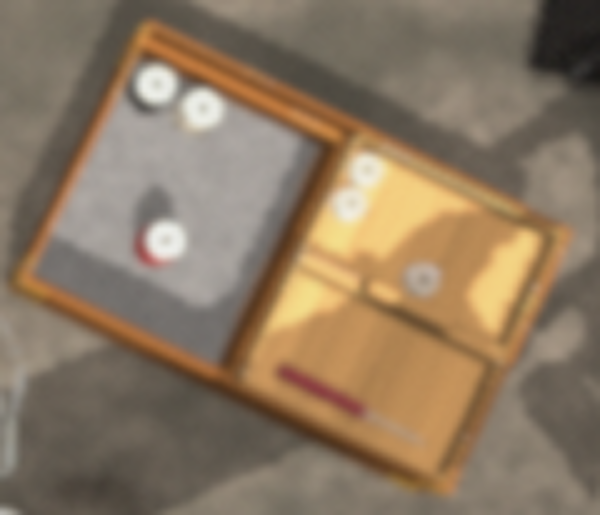

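The bobbin lies flat in the bobbin compartment at (423,278), with the ripper and spool unmoved. Now I slide the tray home, with the tips kept above the bobbin's top.

```bash
python3 - <<'E'
from h import *
g=bw(1,-73);above(g,.20,TH);line(g,.109,.2);r.grab(25);st("grip")
F0=np.array(r.sense()["contact_force"])
line(bw(1,62),.109,.11);st("slid")
for y in range(65,92,2):
    line(bw(1,y),.109,.1);s=r.sense();f=RB.T@(np.array(s["contact_force"])-F0)[:2]
    print(y,f.round(1),tobox(s["tcp_pos"])[1].round(1))
    if f[1]<-18:break
r.wait(.2);st("end");r.let_go();s=st("rel")
line(s["tcp_pos"][:2],.24,.25)
r.move_joints(np.array(r.sense()["joints"])+[-50,0,0,0,0,0]);st("away")
T=r.snapshot("top");S=r.snapshot("scene");pickle.dump((T,S),open("p6.pkl","wb"))
a=cv2.resize(T["frame"][145:248,290:390],None,fx=4,fy=4,interpolation=2);b=cv2.resize(S["frame"][150:253,270:370],None,fx=4,fy=4,interpolation=2)
cv2.imwrite("pics/p6.png",np.hstack([a,b])[:,:,::-1])
E
```

```text
grip t41.1 grasp [ 0.5019 -0.3556  0.109 ] box [  0.9 -73. ] F [-1.   0.6  1.2] open 0.0098 g 25.0 j6 -13
slid t42.5 grasp [ 0.5613 -0.2322  0.109 ] box [ 1.4 63.9] F [ 5.4 -1.8 -2.6] open 0.0096 g 25.0 j6 -0
65 [7.  0.8] 66.7
67 [ 6.4 -0.6] 68.5
69 [ 6.9 -0.8] 70.4
71 [ 8.1 -0.2] 72.4
73 [ 6.6 -5.5] 73.4
75 [  7.7 -11.1] 74.1
77 [  6.8 -15.3] 75.0
79 [  6.4 -18.7] 76.1
end t44.7 grasp [ 0.5666 -0.2213  0.109 ] box [ 1.5 76.1] F [ -2.6 -19.5  -2.7] open 0.0100 g 25.0 j6 1
rel t46.0 grasp [ 0.5674 -0.2184  0.109 ] box [ 1. 79.] F [ 0.3  0.3 -1.6] open 0.0876 g 0.0 j6 1
away t48.5 grasp [ 0.1984 -0.5747  0.2386] box [-178.7 -401.5] F [ 0.2 -0.9 -0.2] open 0.0879 g 0.0 j6 1
```

View pics/p6.png

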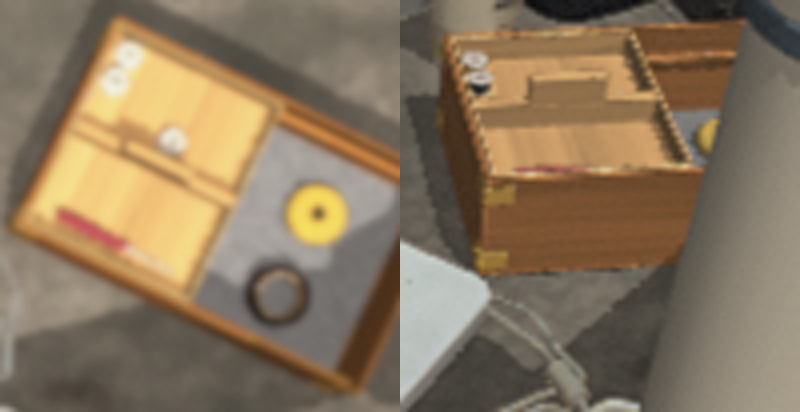

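The tray is fully home: there is no gap at the left wall, and the push met the stop at 19 N. The ripper is at (110,235) and the bobbin at (172,140), both in their compartments, and the arm is clear.

```bash
python3 -c "
from station import r
print(r.hand_in())"
```

```text
the job is handed in; nothing more can be done
None
```

The job is handed in, at about 48 s on the clock: the red spool stands in its well, the seam ripper and green bobbin are in their tray compartments, and the tray is back fully home.

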